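# Clip a dispensing-tip holder onto the sloping rail of a bench rack

### The job

Clip the loose blue tip holder onto the sloping metal rail of the white rack, centred in the gap between the two grey holders: hook its top lip over the rail's upper edge while it is still tilted up off the rail, then tilt it down about that edge until the foot clip snaps and its back lies flush on the rail. Feel your way, because the rail may sit a centimetre up or down the slope from where it should; the lip is brittle, so keep it to a few newtons until the clip takes over, and do not slam the clip home. Let go at the end, and leave the dropper bottle, the amber jar and the syringe as they are.

Things in the scene. Friction and masses are not known exactly. Their poses are not given: they have to be found in the camera images.
- rack: White printed rack fixed to the desk; base 150 (x) x 290 (y) x 8 mm. Origin at desk level, 85 mm straight below the cradle's origin. x away from the robot at yaw 0, y along the rail, z up. The holder's lip cracks over 10 N on the rail while tilted more than 9 deg; the rack breaks over 40 N. Its steel rail does not shift under load.
- cradle: Sloping part of the rack. x up the slope (25 deg above level, rising away from the robot), y along the rail, z square out of the rail's face. Origin: nominal centre of that face. Rail plate: x -25 to 25, z -4 to 0, 258 mm long; its two edges overhang a web by 13 mm, 25 mm free behind. The real rail sits up to 12 mm off nominal along x, unmeasured, new each time; z and slope are exact.
- gap (a point): Middle of the 100 mm wide free gap between the two grey holders, which are fixed on the rail and each 30 mm wide (y), 72 mm along the slope, 36 mm out of the rail's face. Same point as the cradle's origin (nominal rail, not the real one) and same axes.
- module: Blue tip holder, 0.12 kg, loose, starts level on the desk. Origin at its underside; x to the lip end (two pink tips, top end when mounted), y across, z out of its front (up at start). Base block: x -39 to 31.5, 30 wide, z 12 to 30; its back (z = 12) goes on the rail. Grip fin: x -18 to 18, 18 wide (y), z 30 to 68 mm. Heel wall: x -39 to -35, z 0 to 12. Mounted, its axes match the cradle's.
- module_grip (a point): Middle of the blue holder's grip fin, at module (0, 0, 54) mm: 54 mm above the desk at the start, 24 mm above the base block's top, 42 mm out of the rail's face when mounted. Axes as the module's.
- lip (a point): Inner upper corner of the lip's throat, module (25.5, 0, 12) mm; once hooked the rail's upper front edge lies here. Lip: wall x 25.5 to 31.5, z 0 to 12, with a finger x 21.5 to 25.5, z 0 to 6, pointing to the foot: a throat 6 mm high and 4 mm deep, which takes the 4 mm rail edge level (25 deg tilted) or flush. Pink tips above it at x 26, y +-8, to z 50.
- clip (a joint): Black sprung foot clip of the holder; slides along module -x, 0 closed, up to 0.0055 m. Nose tip at module x -22.5, z 6 mm, with a lead-in under it sloping 3 mm outward: it rides over the rail's lower edge only if the lip is drawn fully home. The edge pushes it out about 2 mm against 2 to 3 N of spring (some 5 N of press), then it springs back to near 0 behind the edge, back flush.
- dropper_c (a point): White dropper bottle, 44 mm diameter, 85 mm high, upright, loose, to be left alone; point at its middle.
- jar_c (a point): Amber jar with black lid, 48 mm diameter, 45 mm high, upright, loose, to be left alone; point at its middle.
- syringe_c (a point): Clear empty syringe lying on the desk, 115 mm long, 34 mm wide at its flange, 22 mm high, loose, to be left alone; point at its middle, x along its nozzle.
There are look-alikes about, which are no part of the job. Several things have the shape of the module; the one meant has the colours described above.

How it is judged (in metres and radians):
On the way:
1. the lip is hooked on the rail's upper edge, in the gap, touching it, with the holder still tilted at least 8 degrees off the rail (x of lip in the frame of cradle between 0.011 and 0.04 m and z of lip in the frame of cradle between -0.0035 and 0.0035 m and y of lip in the frame of gap between -0.014 and 0.014 m and angle between the z axis of module and the z axis of cradle, either way round above 0.14 rad and contact force between module and rack above 0.3 N), for 0.1 s.
At the end, for the whole second after the job is handed in: Holder hooked and snapped on the rail: lip corner within 2.5 mm square to the face at the rail's upper edge, back flush (height within 2.5 mm, tilt 2.5 degrees, turn 3.4 degrees), within 12 mm of the gap's middle, clip sprung back below 1.2 mm, at rest and released (x of lip in the frame of cradle between 0.011 and 0.04 m and z of lip in the frame of cradle between -0.0025 and 0.0025 m and z of module_grip in the frame of cradle between 0.0395 and 0.0445 m and y of module_grip in the frame of gap between -0.012 and 0.012 m and angle between the z axis of module and the z axis of cradle, either way round below 0.045 rad and angle between the y axis of module and the y axis of cradle, either way round below 0.06 rad and value of joint clip below 0.0012 m and linear speed of module below 0.01 m/s); the robot touches nothing.
It fails at once if the lip is forced: over 10 N between holder and rack while it is still tilted more than 9 degrees off the rail (contact force between module and rack above 10 N and angle between the z axis of module and the z axis of cradle, either way round above 0.16 rad).
It fails at once if the holder is pressed on the rack with more than 40 N (contact force between module and rack above 40 N).
It fails at once if a bystander is moved by more than 20 mm (distance of any of dropper_c, jar_c, syringe_c from where it was at the start of the episode above 0.02 m).
It also fails if it takes over 54 s, if anything falls off the work surface, if the arm or the gripper's body presses on something with over 40 N, if the wrist force passes 120 N, or if a joint passes its speed limit or range.

### The arm

A 6-joint arm with a two-finger parallel gripper is mounted at the origin on the work surface. World frame = base frame: x ahead of the robot, y to its left, z up, the work surface at z = 0. Lengths are in mm, angles in rad, forces in N, time in s.
With the tool pointing down it reaches from about 275 to 750 mm from the base axis. Payload 10.2 kg.
Tool frame: the origin (TCP) lies midway between the tips of the shut fingers; the grasp point (between the pads) lies 19 mm behind it (ctrl.hold_point_z is the distance from the TCP to the grasp point, in mm); z points along the fingers, y is the direction in which the jaws open and shut (so a half turn about z gives the same grasp; the last joint's range is limited). The gripper opens to 85 mm and grips with 20 to 120 N. Pads are 22 mm wide; open, the fingers measure 114 mm over their backs; the gripper's body (76 mm by 85 mm) begins 54 mm behind the grasp point. The pads swing forward as they close: fully open they stand 13 mm farther back than shut.
Start: joints at [-1.482, 0.313, 1.498, -0, 1.331, -0.223], TCP at [161.043, -499.696, 231.294] pointing down, gripper open.
Joint ranges: [-2.94, 2.94], [-0.97, 2.17], [0.19, 2.56], [-1.23, 4.37], [0.02, 3.11], [-2.88, 2.88]. Speed limits (rad/s): [2.39, 2.39, 3.01, 3.14, 3.14, 3.14].

### API

Orientations are given as a unit quaternion [w, x, y, z].
In Python, from rig import ctrl, capture, get_calibration, ticket, search_frame, outline_of gives the robot as it stands. The module is installed in compiled form; this text tells all that it offers.
- The arm moves only by the tool servo_tool, never from a script. Its argument "motion" is a list of rows, each an object with "dr": the turn, a rotation vector about the tool's x, y, z in units of 10 degrees (1.0 is 10 degrees), a list of three; "delta_pos": the shift along the tool's x, y, z in units of 50 mm (1.0 is 50 mm), a list of three; "hand": the opening, from 0 (shut) to 1 (fully open). In form: [{"dr": [ax, ay, az], "delta_pos": [x, y, z], "hand": hand}, ...]. A call has 1 to 20 rows; each row shifts and turns the pose as measured when the row begins, along the tool's axes as they then stand; what a row does not reach is not made up. A row lasts 1/8 s, in which the tool goes at most 62.5 mm and 10.7 degrees, less where a joint would pass 70% of its speed; a pose out of reach is approached as far as the arm can. A call is refused whole if a number of a shift passes 1 or a number of a turn 1, either way. A call with a gripper value outside its range is refused whole. The fingers move at their own pace and stop on an object; "squeeze" is the grip in N (left out, the last holds). Time passes only in rows, so rows that do not move let the fingers close. It gives the time, the measured TCP pose, the force and the opening at its end, in the units of the state.
- ctrl.sense(): the state, without advancing time (a new reading comes with each control period).
- capture(name): name is "scene" or "top" or "wrist"; returns (picture, depth): 384x512x3 uint8, red, green, blue; 384x512 float32, mm along the optical axis (not along the pixel's ray), 0 where there is no reading.
- get_calibration(name): a dict with "camera_matrix" (3x3 intrinsics, pixels), "T" (4x4, takes a point from camera to world coordinates). Camera axes: x right, y down, z forward; pixel columns grow to the right and rows downward; lengths in mm; the calibration is good to about 2 mm. A picture is of the moment at which its call begins: read the wrist's pose just before it. get_calibration takes no time and is no camera call; for the wrist camera it gives the pose at the moment of the call.
- ticket.finish_job(): hands the job in, once; it reports no verdict.
Trained networks look in the newest picture that a camera, given by its name, has taken for a name from the list of things; names that differ only in an ending like _2 or _b are one class to them, and where a whole thing is asked for, a point or a joint stands for the part that bears it (a point fixed in the world has none). Each returns a list of dicts, best first, with "score" (0 to 1); they miss things now and then, are a little off and sometimes report something else, mostly with a low value. They report only what shows in the picture. A call takes as long as a camera call. They do not tell look-alikes from the thing itself.
- search_frame(camera, label): "bbox" ([left, top, right, bottom] in pixels, round what is visible of it).
- outline_of(camera, label): "pixels" (384x512 bool, what is visible of it) and "bbox" ([left, top, right, bottom] in pixels, round what is visible of it).
The state is a dict: "time_s": time; "joints": joint angles; "dq": joint speeds; "tau": joint torques, N m; "eef_pos": TCP position; "ee_rot": TCP orientation; "force": force on the tool from outside, world axes, zero at the start; "wrist_torque": the same for the moment, N m; "grip_width": opening from 0.0 (shut) to 1.0 (fully open).
Only numpy, scipy, OpenCV 4.12 (cv2) and the standard library are available. Lean on these libraries where they do the work, as an engineer would, in place of code of your own. Each camera call takes 0.05 s, during which the arm holds its last target.

## Working session

There is one attempt and no reset: what is moved stays moved. The work goes in short steps, Python scripts to look and compute and a tool call to move; the robot and the scene stay as the last step left them, time stands still between calls to the robot, and variables do not carry over. Pictures are saved under pics/ and viewed, and the job is handed in when it is done.

Besides the shell and the picture viewer there is one more tool, called after "Emit:" by a JSON object that holds its "name" and its "arguments". servo_tool: Moves the arm, as the interface text tells. Its arguments: {"type":"object","properties":{"motion":{"type":"array"},"squeeze":{"type":"number"}},"required":["motion"]}

```bash
mkdir -p pics; ls; python3 - <<'E'
from rig import *
import cv2,numpy as np
for n in ("scene","top","wrist"):
    p,d=capture(n); cv2.imwrite(f"pics/{n}0.png",p[:,:,::-1]); np.save(f"pics/{n}0.npy",d)
    c=get_calibration(n); print(n,np.round(c["camera_matrix"],1).tolist(),np.round(c["T"],3).tolist())
print(ctrl.sense(), ctrl.hold_point_z)
E
```

```text
pics
scene [[442.5, 0.0, 255.7], [0.0, 442.5, 197.6], [0.0, 0.0, 1.0]] [[-0.614, 0.599, -0.514, 1027.596], [0.789, 0.473, -0.392, 313.058], [0.009, -0.646, -0.763, 797.306], [0.0, 0.0, 0.0, 1.0]]
top [[380.0, 0.0, 257.7], [0.0, 380.0, 193.3], [0.0, 0.0, 1.0]] [[-0.003, -0.998, 0.056, 470.426], [-1.0, 0.003, -0.011, -54.462], [0.011, -0.056, -0.998, 973.053], [0.0, 0.0, 0.0, 1.0]]
wrist [[305.7, 0.0, 259.3], [0.0, 305.7, 187.8], [0.0, 0.0, 1.0]] [[0.307, -0.9, -0.309, 241.187], [-0.952, -0.29, -0.099, -473.72], [-0.001, 0.324, -0.946, 373.233], [0.0, 0.0, 0.0, 1.0]]
{'time_s': 0.15, 'joints': array([-1.48242147e+00,  3.13331521e-01,  1.49822290e+00,  2.90800436e-05,
        1.33100877e+00, -2.23362813e-01]), 'dq': array([ 0.00129521, -0.00182961, -0.00056498,  0.00152644,  0.0013673 ,
       -0.00168409]), 'tau': array([ 2.18741501e-03, -4.12367678e+01, -2.59796280e+01, -9.40790665e-05,
        3.25088076e-03, -1.48105136e-05]), 'eef_pos': array([ 161.02208901, -499.50775337,  230.87633107]), 'ee_rot': array([-4.83212017e-04,  9.87877448e-01,  1.55235022e-01,  4.68180755e-05]), 'force': array([-0.23040712,  0.02365831,  0.3983324 ]), 'wrist_torque': array([-0.00303357, -0.02217526,  0.01768128]), 'grip_width': 1.0012391144724255} 18.700000000000003
```

View pics/scene0.png

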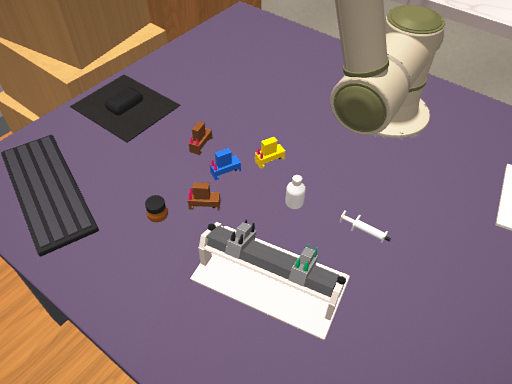

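View pics/top0.png

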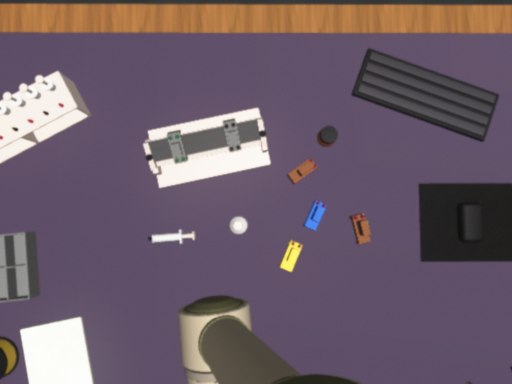

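View pics/wrist0.png

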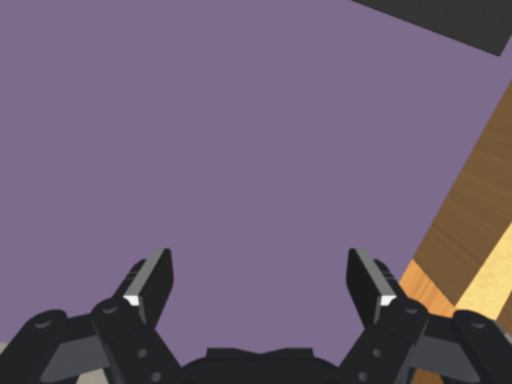

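The blue holder is at top (315,215) and scene (225,162). The rack's gap is at about top (204,141), with grey holders at (177,147) and (232,135). The syringe, bottle and jar are well clear of both.

```bash
cat > h.py <<'E'
import numpy as np,cv2
from rig import *
def cloud(n,d):
    c=get_calibration(n);K=c["camera_matrix"];T=np.array(c["T"])
    v,u=np.mgrid[0:384,0:512].astype(float)
    P=np.stack([(u-K[0][2])/K[0][0]*d,(v-K[1][2])/K[1][1]*d,d],-1)
    return P@T[:3,:3].T+T[:3,3]
def blue(p):
    h=cv2.cvtColor(p,cv2.COLOR_RGB2HSV); return (h[...,0]>100)&(h[...,0]<120)&(h[...,1]>180)&(h[...,2]>90)
E
python3 - <<'E'
from h import *
for n in ("top","scene"):
    p,d=capture(n); P=cloud(n,d); m=blue(p)&(d>0)
    print(n,m.sum()); Q=P[m]; print(np.round(np.percentile(Q,[1,50,99],axis=0),1).tolist())
    for lo,hi in((60,75),(25,34)):
        q=Q[(Q[:,2]>lo)&(Q[:,2]<hi)]
        if len(q)>5:
            r=cv2.minAreaRect(q[:,:2].astype(np.float32)); print(lo,len(q),q.mean(0).round(1),r)
    hs=cv2.cvtColor(p,cv2.COLOR_RGB2HSV)
    # pink near
    c=np.median(Q,0); near=(np.linalg.norm(P[...,:2]-c[:2],axis=-1)<60)&(d>0)
    pk=near&((hs[...,0]>150)|(hs[...,0]<5))&(hs[...,1]>120)
    if pk.any(): print("pink",pk.sum(),P[pk].mean(0).round(1))
    for l in ("rack","cradle","module","dropper_c","jar_c","syringe_c"):
        for r in search_frame(n,l)[:4]: print(l,r["score"],np.round(r["bbox"]))
    v,u=np.where(m)
    x0,x1,y0,y1=u.min()-25,u.max()+25,v.min()-25,v.max()+25
    cv2.imwrite(f"pics/{n}_blue.png",cv2.resize(p[y0:y1,x0:x1,::-1],None,fx=6,fy=6,interpolation=cv2.INTER_NEAREST)[:600,:800])
    if n=="top": b=p[95:195,135:280]
    else: b=p[210:330,185:355]
    cv2.imwrite(f"pics/{n}_rack.png",cv2.resize(b[...,::-1],None,fx=4.5,fy=4.5,interpolation=cv2.INTER_CUBIC))
E
```

```text
top 24
[[455.4, -207.0, 29.2], [475.1, -201.3, 62.6], [488.7, -194.6, 70.4]]
60 13 [ 472.3 -201.7   66.6] ((471.9986267089844, -200.5584259033203), (10.082254409790039, 33.55388259887695), 84.55254364013672)
pink 5 [ 496.4 -220.5   45.3]
rack 0.59 [140. 108. 268. 189.]
cradle 0.59 [140. 118. 268. 170.]
module 0.95 [282. 239. 302. 268.]
module 0.68 [302. 201. 327. 230.]
module 0.67 [291. 160. 316. 185.]
module 0.58 [350. 215. 370. 245.]
dropper_c 0.48 [226. 218. 248. 234.]
dropper_c 0.25 [304. 200. 325. 230.]
syringe_c 0.63 [146. 231. 196. 244.]
scene 497
[[437.6, -227.2, 2.8], [475.2, -202.7, 30.3], [506.2, -181.8, 69.3]]
60 102 [ 474.4 -207.7   66.3] ((473.2027893066406, -209.3036651611328), (20.345474243164062, 35.0861930847168), 67.97090911865234)
25 144 [ 467.3 -199.3   28.9] ((470.19708251953125, -207.39315795898438), (32.17010498046875, 70.59229278564453), 65.11430358886719)
pink 32 [ 497.4 -219.6   38.8]
rack 0.93 [192. 218. 347. 338.]
cradle 0.76 [197. 224. 348. 306.]
module 0.95 [187. 180. 220. 209.]
module 0.83 [253. 138. 283. 168.]
module 0.56 [187. 121. 210. 155.]
dropper_c 0.76 [284. 175. 306. 211.]
jar_c 0.7 [146. 195. 169. 223.]
syringe_c 0.78 [342. 217. 389. 244.]
```

View pics/top_blue.png

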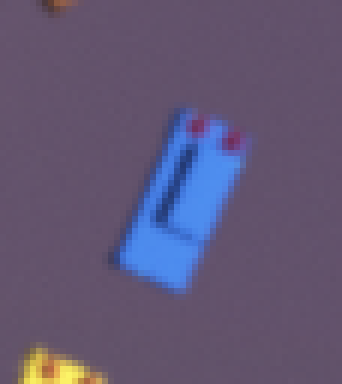

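View pics/scene_blue.png

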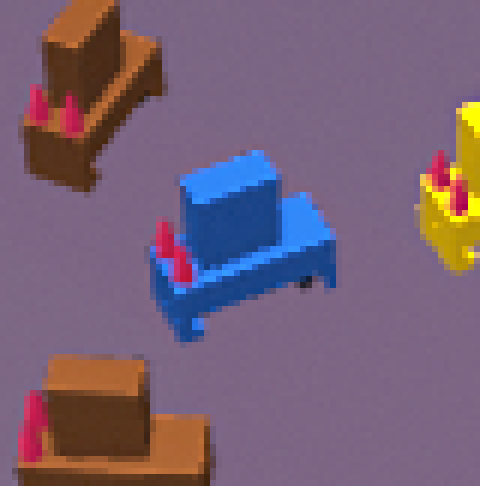

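View pics/scene_rack.png

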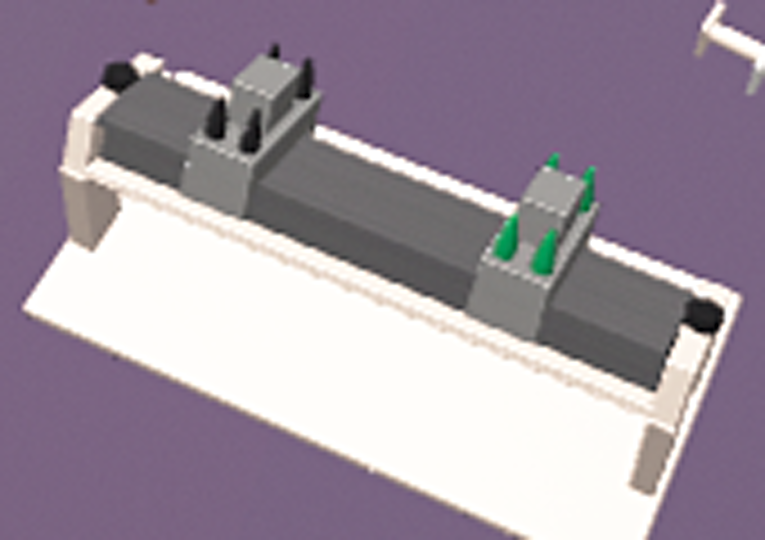

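View pics/top_rack.png

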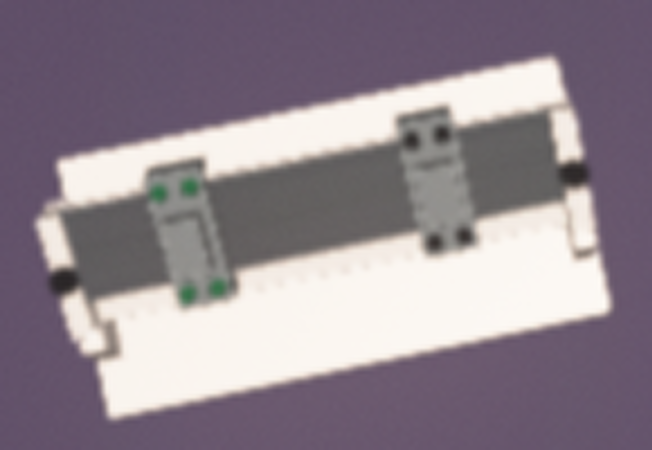

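```bash
cat >> h.py <<'E'
def railpts(n,p,d,P):
    r=p.astype(int); mx=r.max(-1); mn=r.min(-1)
    g=(mx<115)&(mx-mn<14)&(d>0)
    m=g&(P[...,2]>55)&(P[...,2]<125)&(P[...,0]>500)&(P[...,0]<760)&(P[...,1]>-160)&(P[...,1]<250)
    return m
E
python3 - <<'E'
from h import *
for n in ("top","scene"):
    p,d=capture(n); P=cloud(n,d); m=railpts(n,p,d,P)
    m=cv2.morphologyEx(m.astype(np.uint8),cv2.MORPH_OPEN,np.ones((3,3)))>0
    Q=P[m]; c=np.median(Q,0)
    # ransac-ish plane
    best=None;rng=np.random.default_rng(0)
    for _ in range(500):
        a=Q[rng.choice(len(Q),3,False)]; nn=np.cross(a[1]-a[0],a[2]-a[0]); nn/=np.linalg.norm(nn)+1e-9
        k=abs((Q-a[0])@nn)<2
        if best is None or k.sum()>best.sum(): best=k
    q=Q[best]; c=q.mean(0); nn=np.linalg.svd(q-c)[2][2]; nn*=np.sign(nn[2])
    print(n,len(Q),best.sum(),c.round(1),"normal",nn.round(3),"slope",np.degrees(np.arccos(nn[2])).round(2),"yaw of -n",np.degrees(np.arctan2(-nn[1],-nn[0])).round(2))
    w=(p.min(-1)>200)&(d>0)&(P[...,2]<20)&(P[...,2]>2)&(P[...,0]>480)&(P[...,1]>-160)&(P[...,1]<250)
    w=cv2.morphologyEx(w.astype(np.uint8),cv2.MORPH_OPEN,np.ones((3,3)))>0
    W=P[w]; r=cv2.minAreaRect(W[:,:2].astype(np.float32)); print("base",len(W),W[:,2].mean().round(1),r)
    yaw=np.radians(11.5); 
    R=np.array([[np.cos(yaw),-np.sin(yaw)],[np.sin(yaw),np.cos(yaw)]])
    l=q[:,:2]@R; print("rail ext in local", np.percentile(l,[1,50,99],axis=0).round(1).tolist(), "z",np.percentile(q[:,2],[1,99]).round(1))
E
```

```text
top 1618 1252 [645.8  55.9  90.6] normal [-0.418 -0.085  0.904] slope 25.28 yaw of -n 11.53
base 3118 8.1 ((643.4722900390625, 59.11628723144531), (149.11915588378906, 288.7719421386719), 11.80419921875)
rail ext in local [[623.7, -203.0], [644.0, -74.1], [663.7, 55.4]] z [ 80.5 100.8]
scene 2313 1328 [643.3  76.6  90.7] normal [-0.404 -0.086  0.911] slope 24.42 yaw of -n 11.97
base 4709 7.3 ((643.4420166015625, 58.736785888671875), (151.34234619140625, 289.16107177734375), 12.051173210144043)
rail ext in local [[622.9, -201.2], [645.4, -54.1], [667.1, 61.5]] z [ 79.6 100.7]
```

Emit:
{"name": "servo_tool", "arguments": {"motion": [{"dr":[0,0,0],"delta_pos":[0.77,-0.37,0.05],"hand":1},{"dr":[0,0,0],"delta_pos":[0.77,-0.37,0.05],"hand":1},{"dr":[0,0,0],"delta_pos":[0.77,-0.37,0.05],"hand":1},{"dr":[0,0,0],"delta_pos":[0.77,-0.37,0.05],"hand":1},{"dr":[0,0,0],"delta_pos":[0.77,-0.37,0.05],"hand":1},{"dr":[0,0,0],"delta_pos":[0.77,-0.37,0.05],"hand":1},{"dr":[0,0,0],"delta_pos":[0.77,-0.37,0.05],"hand":1},{"dr":[0,0,0],"delta_pos":[0.77,-0.37,0.05],"hand":1},{"dr":[0,0,0],"delta_pos":[0.77,-0.37,0.05],"hand":1},{"dr":[0,0,0],"delta_pos":[0.77,-0.37,0.05],"hand":1},{"dr":[0,0,0.86],"delta_pos":[0,0,0],"hand":1},{"dr":[0,0,0.86],"delta_pos":[0,0,0],"hand":1},{"dr":[0,0,0.86],"delta_pos":[0,0,0],"hand":1},{"dr":[0,0,0.86],"delta_pos":[0,0,0],"hand":1},{"dr":[0,0,0.86],"delta_pos":[0,0,0],"hand":1},{"dr":[0,0,0],"delta_pos":[0,0,0],"hand":1}]}}

```text
time_s: 2.95
eef_pos: [481.0, -195.7, 205.6]
ee_rot: [0.001, 0.974, -0.229, 0.001]
force: [0.2, 0.2, -0.5]
grip_width: 0.997
```

```bash
python3 - <<'E'
from h import *
s=ctrl.sense();print({k:np.round(v,3) for k,v in s.items()})
n="wrist";p,d=capture(n); P=cloud(n,d); m=blue(p)&(d>0); Q=P[m]
for lo,hi in((63,75),(25,36)):
    q=Q[(Q[:,2]>lo)&(Q[:,2]<hi)]
    if len(q)>5: print(lo,len(q),q.mean(0).round(1),cv2.minAreaRect(q[:,:2].astype(np.float32)),np.percentile(q[:,2],[5,50,95]).round(1))
cv2.imwrite("pics/w1.png",p[...,::-1])
E
```

```text
{'time_s': np.float64(2.95), 'joints': array([-6.120e-01,  3.210e-01,  1.556e+00, -1.000e-03,  1.262e+00,
        1.420e+00]), 'dq': array([-0.   , -0.001,  0.001,  0.001,  0.001, -0.027]), 'tau': array([ 8.0000e-03, -4.0917e+01, -2.5333e+01, -0.0000e+00, -6.0000e-03,
        7.9600e-01]), 'eef_pos': array([ 480.976, -195.74 ,  205.553]), 'ee_rot': array([ 0.001,  0.974, -0.229,  0.001]), 'force': array([ 0.153,  0.25 , -0.465]), 'wrist_torque': array([0.033, 0.037, 0.018]), 'grip_width': np.float64(0.997)}
63 686 [ 474.  -210.    67.5] ((473.2303161621094, -209.5087890625), (17.36457061767578, 35.840694427490234), 64.97896575927734) [66.2 67.6 68.8]
25 677 [ 470.9 -206.    29.6] ((469.9419860839844, -207.82107543945312), (28.140228271484375, 70.32575988769531), 65.37113952636719) [28.3 29.5 30.9]
```

View pics/w1.png

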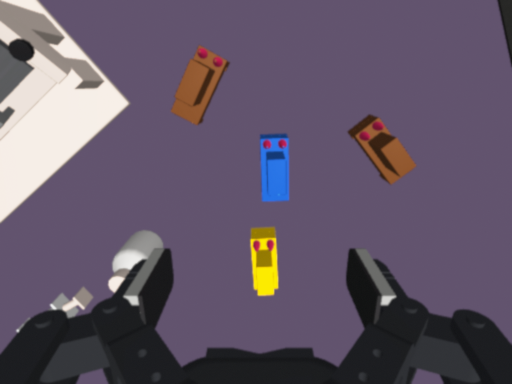

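Emit:
{"name": "servo_tool", "arguments": {"motion": [{"dr":[0,0,-0.16],"delta_pos":[0,0.16,0.4],"hand":1},{"dr":[0,0,0],"delta_pos":[0,0.15,0.7],"hand":1},{"dr":[0,0,0],"delta_pos":[0,0,0.7],"hand":1},{"dr":[0,0,0],"delta_pos":[0,0,0.4],"hand":1},{"dr":[0,0,0],"delta_pos":[0,0,0],"hand":1}]}}

```text
time_s: 3.62
eef_pos: [474.8, -210.8, 93.3]
ee_rot: [0.001, 0.979, -0.206, 0.002]
force: [0.4, 0.4, 0.3]
grip_width: 1.002
```

Emit:
{"name": "servo_tool", "arguments": {"motion": [{"dr":[0,0,0.1],"delta_pos":[-0.04,-0.01,0.6],"hand":1},{"dr":[0,0,0],"delta_pos":[0,0,0.42],"hand":1},{"dr":[0,0,0],"delta_pos":[0,0,0.08],"hand":1},{"dr":[0,0,0],"delta_pos":[0,0,0],"hand":1}], "squeeze": 40}}

```text
time_s: 4.12
eef_pos: [475.7, -211.4, 41.4]
ee_rot: [0.003, 0.977, -0.212, 0.005]
force: [0.1, 0.1, -0.5]
grip_width: 1.001
```

```bash
python3 - <<'E'
from h import *
p,d=capture("wrist");cv2.imwrite("pics/w2.png",p[...,::-1])
E
```

```text
(no output)
```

View pics/w2.png

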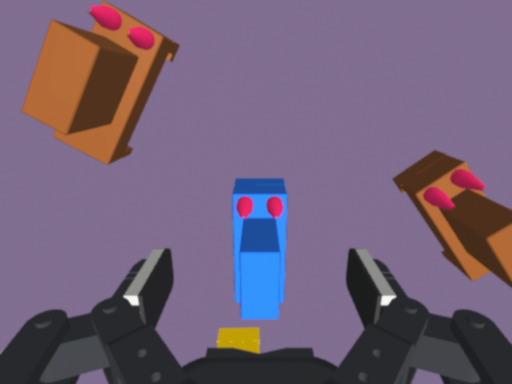

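Emit:
{"name": "servo_tool", "arguments": {"motion": [{"dr":[0,0,0.02],"delta_pos":[-0.06,-0.01,0.08],"hand":1},{"dr":[0,0,0],"delta_pos":[0,0,0],"hand":0},{"dr":[0,0,0],"delta_pos":[0,0,0],"hand":0},{"dr":[0,0,0],"delta_pos":[0,0,0],"hand":0},{"dr":[0,0,0],"delta_pos":[0,0,0],"hand":0},{"dr":[0,0,0],"delta_pos":[0,0,0],"hand":0}], "squeeze": 40}}

```text
time_s: 4.92
eef_pos: [473.9, -210.1, 39.2]
ee_rot: [0.004, 0.977, -0.213, 0.007]
force: [0.3, 0.9, -0.3]
grip_width: 0.199
```

```bash
python3 - <<'E'
from h import *
from scipy.spatial.transform import Rotation as Rn
s=ctrl.sense(); q=s["ee_rot"]; Rt=Rn.from_quat([q[1],q[2],q[3],q[0]]).as_matrix(); t=s["eef_pos"]
yw=np.radians(-24.9); Rm=Rn.from_euler('z',yw).as_matrix()
mo=np.array([473.3,-209.4,0])
# fingers centre module across y
R=Rt.T@Rm; o=Rt.T@(mo-t); print(np.round(o,2),Rn.from_matrix(R).as_rotvec()); 
np.savez("grasp.npz",R=R,o=o)
yaw=np.radians(11.84);c,sn=np.cos(yaw),np.sin(yaw)
for n in ("top","scene"):
    p,d=capture(n); P=cloud(n,d)
    L=np.stack([P[...,0]*c+P[...,1]*sn,-P[...,0]*sn+P[...,1]*c,P[...,2]],-1)
    # height over rail plane
    h=(P[...,2]-90.65-np.tan(np.radians(25))*(L[...,0]-644.3))*np.cos(np.radians(25))
    reg=(d>0)&(L[...,0]>610)&(L[...,0]<690)&(L[...,1]>-230)&(L[...,1]<90)
    rail=reg&(abs(h)<3)&(L[...,0]>630)&(L[...,0]<660)&(P.min()<1e9)
    print(n,"plane h median",np.median(h[rail&(p.max(-1)<115)]).round(2))
    blk=reg&(h>13)&(h<24)&(p.min(-1)>60)
    y=L[...,1][blk]; hist,e=np.histogram(y,bins=np.arange(-230,90,5)); print([(int(a),int(b)) for a,b in zip(e,hist) if b])
    top=reg&(h>14)&(h<60)
    y=L[...,1][top]
    for a,b in((-230,-85),(-65,90)):
        yy=y[(y>a)&(y<b)]; print(a,len(yy),np.percentile(yy,[2,50,98]).round(1))
    # free rail stretch
    r=rail&(p.max(-1)<115); y=np.sort(L[...,1][r]); g=np.diff(y); k=np.argsort(g)[-3:]; print("gaps",[(y[i].round(1),y[i+1].round(1)) for i in sorted(k)],y[0],y[-1])
    ed=rail=reg&(abs(h)<3)&(p.max(-1)<115)&(L[...,1]>-110)&(L[...,1]<-40); print("railx",np.percentile(L[...,0][ed],[0.5,99.5]).round(1), np.percentile(P[...,2][ed],[.5,99.5]).round(1))
E
```

```text
[-1.47 -0.57 39.22] [-3.1376074  -0.00749872 -0.02334294]
top plane h median 0.32
[(-155, 43), (-150, 30), (-145, 25), (-140, 28), (-135, 22), (-130, 45), (-125, 15), (-25, 50), (-20, 43), (-15, 22), (-10, 30), (-5, 26), (0, 22), (5, 15)]
-230 339 [-152.9 -138.4 -124.3]
-65 354 [-23.4 -10.6   5.8]
gaps [(np.float64(-154.4), np.float64(-123.1)), (np.float64(-23.4), np.float64(9.0)), (np.float64(60.6), np.float64(64.0))] -215.19122417878089 65.3424521331223
railx [623.5 663.4] [ 79.3 101.3]
scene plane h median -0.31
[(-155, 9), (-150, 17), (-145, 25), (-140, 18), (-135, 22), (-130, 58), (-125, 17), (-25, 18), (-20, 12), (-15, 30), (-10, 26), (-5, 12), (0, 55), (5, 12)]
-230 389 [-150.2 -134.8 -124.4]
-65 393 [-22.6  -7.5   5.1]
gaps [(np.float64(-217.1), np.float64(-214.9)), (np.float64(-163.0), np.float64(-125.1)), (np.float64(-28.1), np.float64(5.2))] -217.64846860062775 69.4977103669595
railx [622.4 666.5] [ 79.1 101.2]
```

```bash
cat > st.py <<'E'
# usage: st.py dx dz tiltdeg : desired lip pos relative to F (local X fwd, Z up), y=0 gap, tilt off rail (25=level)
import sys
from h import *
from scipy.spatial.transform import Rotation as Rn
F=np.array([666.5,-73.6,101.2]); yaw=11.84
def run(dx,dz,tilt):
    s=ctrl.sense(); q=s["ee_rot"]; Rt=Rn.from_quat([q[1],q[2],q[3],q[0]]).as_matrix(); t=np.array(s["eef_pos"])
    g=np.load("grasp.npz"); Rm=Rt@g["R"]; mo=t+Rt@g["o"]
    W=Rn.from_euler('z',np.radians(yaw)).as_matrix()  # local->world
    lip=mo+Rm@np.array([25.5,0,12]); l=W.T@lip-F
    Rl=W.T@Rm
    e=Rn.from_matrix(Rl).as_euler('ZYX',degrees=True)
    print("t",round(s["time_s"],2),"lip-F",l.round(1),"yaw/tilt/roll",np.round([e[0],25+e[1],e[2]],2),"Floc",(W.T@np.array(s["force"])).round(1),"torque",(W.T@np.array(s["wrist_torque"])).round(2),"grip",round(s["grip_width"],3))
    a=np.radians(25); ex=np.array([np.cos(a),0,np.sin(a)]); ez=np.array([-np.sin(a),0,np.cos(a)])
    print("lip in rail axes (edge): x",(l@ex).round(2),"z",(l@ez).round(2))
    # desired
    Rd=Rn.from_euler('y',-np.radians(25-tilt)).as_matrix(); Rtd=W@Rd@g["R"].T
    mod=W@(F+np.array([dx,0,dz]))-W@Rd@np.array([25.5,0,12]); td=mod-Rtd@g["o"]
    print("need delta (units)",(Rt.T@(td-t)/50).round(3),"dr",(np.degrees(Rn.from_matrix(Rt.T@Rtd).as_rotvec())/10).round(3),"tcp",t.round(1))
if __name__=="__main__": run(*map(float,sys.argv[1:4]))
E
python3 st.py 11 45 25
```

```text
t 5.03 lip-F [-225.8 -243.7  -89.2] yaw/tilt/roll [-36.74  25.     0.  ] Floc [-0.6  1.1  0.6] torque [ 0.07  0.02 -0.02] grip 0.202
lip in rail axes (edge): x -242.37 z 14.57
need delta (units) [ 1.053 -6.431 -2.694] dr [ 0.054  0.015 -3.674] tcp [ 473.9 -210.2   39.2]
```

Emit:
{"name": "servo_tool", "arguments": {"motion": [{"dr":[0,0,0],"delta_pos":[0,0,-0.2],"hand":0},{"dr":[0,0,0],"delta_pos":[0,0,-0.6],"hand":0},{"dr":[0,0,0],"delta_pos":[0,0,-0.8],"hand":0},{"dr":[0,0,0],"delta_pos":[0,0,-0.8],"hand":0},{"dr":[0,0,0],"delta_pos":[0,0,-0.7],"hand":0},{"dr":[0,0,0],"delta_pos":[0,0,0],"hand":0}]}}

```text
time_s: 5.78
eef_pos: [471.6, -208.3, 201.5]
ee_rot: [0.004, 0.977, -0.213, 0.007]
force: [-0.3, 0.3, -1.5]
grip_width: 0.202
```

```bash
python3 st.py 11 50 25
```

```text
t 5.78 lip-F [-227.7 -241.4   73.1] yaw/tilt/roll [-3.674e+01  2.498e+01 -1.000e-02] Floc [-0.2  0.4 -1.5] torque [ 0.01 -0.    0.02] grip 0.202
lip in rail axes (edge): x -175.46 z 162.46
need delta (units) [ 1.064 -6.429  0.452] dr [ 0.056  0.013 -3.674] tcp [ 471.6 -208.3  201.5]
```

Emit:
{"name": "servo_tool", "arguments": {"motion": [{"dr":[0,0,0],"delta_pos":[0.13,-0.79,0],"hand":0},{"dr":[0,0,0],"delta_pos":[0.13,-0.79,0],"hand":0},{"dr":[0,0,0],"delta_pos":[0.13,-0.79,0],"hand":0},{"dr":[0,0,0],"delta_pos":[0.13,-0.79,0],"hand":0},{"dr":[0,0,0],"delta_pos":[0.13,-0.79,0],"hand":0},{"dr":[0,0,0],"delta_pos":[0.13,-0.79,0],"hand":0},{"dr":[0,0,0],"delta_pos":[0.13,-0.79,0],"hand":0},{"dr":[0,0,0],"delta_pos":[0.13,-0.79,0],"hand":0},{"dr":[0,0,-0.73],"delta_pos":[0,0,0],"hand":0},{"dr":[0,0,-0.73],"delta_pos":[0,0,0],"hand":0},{"dr":[0,0,-0.73],"delta_pos":[0,0,0],"hand":0},{"dr":[0,0,-0.73],"delta_pos":[0,0,0],"hand":0},{"dr":[0,0,-0.73],"delta_pos":[0,0,0],"hand":0},{"dr":[0,0,0],"delta_pos":[0,0,0],"hand":0}]}}

```text
time_s: 7.52
eef_pos: [650.3, 67.4, 185.1]
ee_rot: [0.002, 0.994, 0.112, -0.007]
force: [0.1, 0.3, -2.1]
grip_width: 0.205
```

```bash
python3 st.py 11 30 25;  python3 - <<'E'
from h import *
for n in ("wrist","scene"):
    p,d=capture(n); np.save(f"pics/{n}3.npy",d);cv2.imwrite(f"pics/{n}3.png",p[...,::-1])
E
```

```text
t 7.53 lip-F [ 7.6  6.9 56. ] yaw/tilt/roll [7.900e-01 2.667e+01 2.000e-02] Floc [ 0.2  0.3 -2.1] torque [0.02 0.03 0.02] grip 0.205
lip in rail axes (edge): x 30.56 z 47.49
need delta (units) [0.056 0.13  0.533] dr [-0.003  0.166  0.08 ] tcp [650.3  67.4 185.1]
```

View pics/wrist3.png

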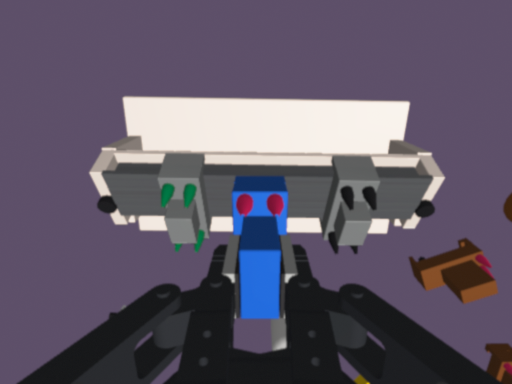

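View pics/scene3.png

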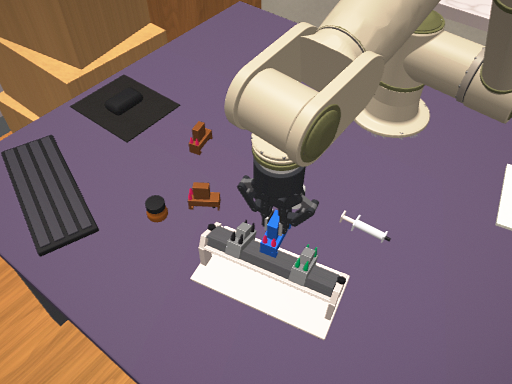

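The wrist picture shows the module in the jaws at (260,240). The rail runs across rows 165–215, with the grey holders at (182,200) and (355,200). I'll measure the rail and the module together in this view, so calibration errors cancel.

```bash
python3 - <<'E'
from h import *
from scipy.spatial.transform import Rotation as Rn
n="wrist";p,d=capture(n);P=cloud(n,d)
yaw=np.radians(11.84);W=Rn.from_euler('z',yaw).as_matrix();L=P@W
h=(L[...,2]-101.2-np.tan(np.radians(25))*(L[...,0]-666.5))*np.cos(np.radians(25))
reg=(d>0)&(L[...,0]>600)&(L[...,0]<700)&(L[...,1]>-215)&(L[...,1]<65)
g=(p.max(-1)<120)&(p.max(-1).astype(int)-p.min(-1)<14)
r=reg&(abs(h)<5)&g
q=L[r];c=np.median(q,0)
for _ in range(3):
    A=np.c_[q[:,:2]-[660,-73.6],np.ones(len(q))]; co=np.linalg.lstsq(A,q[:,2],rcond=None)[0]; res=q[:,2]-A@co; q=q[abs(res)<1.5]
print("n",len(q),"slope",np.degrees(np.arctan(co[0])),"yslope",co[1],"z at 660",co[2]," (expected",101.2-6.5*np.tan(np.radians(25)),")")
# edges vs y
for a,b in ((-200,-165),(-115,-98),(-50,-32),(15,50)):
    k=(q[:,1]>a)&(q[:,1]<b); print((a,b),k.sum(),"x",np.percentile(q[k,0],[0,1,99,100]).round(1),"z",np.percentile(q[k,2],[1,99]).round(1))
blk=reg&(h>14)&(h<60)&(p.max(-1).astype(int)-p.min(-1)<20)
y=L[...,1][blk]
for a,b in((-230,-110),(-40,90)):
    yy=y[(y>a)&(y<b)]; print(a,len(yy),np.percentile(yy,[0.5,2,50,98,99.5]).round(1))
y=np.sort(q[:,1]);gg=np.diff(y);k=np.argsort(gg)[-4:];print([(y[i].round(1),y[i+1].round(1)) for i in sorted(k)])
m=blue(p)&(d>0);B=L[m]
for lo,hi in((120,155),(155,175),(175,200),(200,230)):
    k=B[(B[:,2]>lo)&(B[:,2]<hi)]
    if len(k)>20: print(lo,len(k),np.percentile(k,[1,50,99],axis=0).round(1).tolist())
# fit block top plane & fin-top
E
python3 - <<'E'
import sys;sys.path.insert(0,'.')
from st import *
s=ctrl.sense(); q=s["ee_rot"]; Rt=Rn.from_quat([q[1],q[2],q[3],q[0]]).as_matrix(); t=np.array(s["eef_pos"]);g=np.load("grasp.npz"); Rm=Rt@g["R"]; mo=t+Rt@g["o"];W=Rn.from_euler('z',np.radians(yaw)).as_matrix()
for pt in ([31.5,15,30],[31.5,-15,30],[18,0,30],[18,0,68],[-18,0,68],[26,8,50]): print(pt,(W.T@(mo+Rm@np.array(pt))).round(1))
E
```

```text
n 6969 slope 24.83497612340966 yslope 0.0008641660790402739 z at 660 97.59453542103405  (expected 98.16900022199252 )
(-200, -165) 1717 x [621.  622.1 666.8 667.3] z [ 79.6 100.8]
(-115, -98) 840 x [621.6 622.1 666.4 667.3] z [ 79.6 100.7]
(-50, -32) 637 x [621.6 622.2 666.4 667.1] z [ 80.2 100.9]
(15, 50) 1758 x [620.3 621.8 666.1 667. ] z [ 79.6 100.7]
-230 2821 [-152.6 -150.2 -134.7 -124.5 -124. ]
-40 2064 [-24.1 -23.8 -11.6   3.2   5.1]
[(np.float64(-160.1), np.float64(-153.2)), (np.float64(-81.9), np.float64(-73.4)), (np.float64(-70.3), np.float64(-65.6)), (np.float64(4.9), np.float64(11.1))]
120 152 [[679.4, -80.8, 147.8], [679.9, -66.2, 151.4], [680.4, -53.1, 154.9]]
155 740 [[662.5, -81.1, 155.2], [680.2, -67.1, 168.9], [680.9, -52.8, 175.0]]
175 1432 [[656.4, -81.3, 175.0], [667.5, -66.9, 176.7], [680.6, -52.9, 199.6]]
200 3295 [[633.5, -76.0, 200.9], [655.2, -67.3, 213.9], [668.5, -58.7, 215.9]]
[31.5, 15, 30] [680.7 -51.7 175.6]
[31.5, -15, 30] [681.  -81.7 175.6]
[18, 0, 30] [667.4 -66.9 175.9]
[18, 0, 68] [668.4 -66.9 213.9]
[-18, 0, 68] [632.4 -67.3 214.9]
[26, 8, 50] [675.8 -58.8 195.7]
```

```bash
sed -i 's/^F=.*/F=np.array([667.0,-74.0,100.8]); yaw=11.84/; s/; yaw=11.84; yaw=11.84/; yaw=11.84/' st.py; grep -n "^F=" st.py; python3 st.py 9 14 25
```

```text
5:F=np.array([667.0,-74.0,100.8]); yaw=11.84
t 7.67 lip-F [ 7.4  7.2 56.9] yaw/tilt/roll [7.200e-01 2.661e+01 1.000e-02] Floc [ 0.9 -0.8 -0.7] torque [ 0.01 -0.01  0.01] grip 0.205
lip in rail axes (edge): x 30.72 z 48.49
need delta (units) [0.026 0.136 0.872] dr [-0.002  0.161  0.072] tcp [650.5  67.4 185.7]
```

Emit:
{"name": "servo_tool", "arguments": {"motion": [{"dr":[0,0.16,0.07],"delta_pos":[0.03,0.14,0.2],"hand":0},{"dr":[0,0,0],"delta_pos":[0,0,0.25],"hand":0},{"dr":[0,0,0],"delta_pos":[0,0,0.25],"hand":0},{"dr":[0,0,0],"delta_pos":[0,0,0.15],"hand":0},{"dr":[0,0,0],"delta_pos":[0,0,0],"hand":0}]}}

```text
time_s: 8.3
eef_pos: [653.7, 61.4, 140.3]
ee_rot: [0.001, 0.995, 0.104, 0.007]
force: [0.4, -0.2, -0.9]
grip_width: 0.207
```

```bash
python3 st.py 9 5 25
```

```text
t 8.3 lip-F [10.   0.3 12.2] yaw/tilt/roll [-0.2  25.09  0.05] Floc [ 0.4 -0.3 -0.9] torque [ 0.07  0.01 -0.03] grip 0.207
lip in rail axes (edge): x 14.22 z 6.88
need delta (units) [-0.022  0.006  0.145] dr [-0.004  0.009 -0.02 ] tcp [653.7  61.4 140.3]
```

Emit:
{"name": "servo_tool", "arguments": {"motion": [{"dr":[0,0,0],"delta_pos":[-0.02,0,0.15],"hand":0},{"dr":[0,0,0],"delta_pos":[0,0,0.02],"hand":0},{"dr":[0,0,0],"delta_pos":[0,0,0],"hand":0}]}}

```text
time_s: 8.68
eef_pos: [653.1, 61.3, 131.9]
ee_rot: [0.001, 0.995, 0.104, 0.007]
force: [0.0, 0.6, -0.9]
grip_width: 0.202
```

```bash
python3 st.py 9 0 25
```

```text
t 8.68 lip-F [9.4 0.3 3.9] yaw/tilt/roll [-0.19 25.02  0.03] Floc [ 0.2  0.6 -0.9] torque [ 0.02  0.02 -0.02] grip 0.202
lip in rail axes (edge): x 10.18 z -0.46
need delta (units) [-0.01   0.007  0.078] dr [-0.002  0.002 -0.019] tcp [653.1  61.3 131.9]
```

Now I'll feel downward in sub-millimetre steps.

Emit:
{"name": "servo_tool", "arguments": {"motion": [{"dr":[0,0,0],"delta_pos":[0,0,0.02],"hand":0},{"dr":[0,0,0],"delta_pos":[0,0,0.02],"hand":0},{"dr":[0,0,0],"delta_pos":[0,0,0],"hand":0}]}}

```text
time_s: 9.05
eef_pos: [653.4, 61.2, 130.3]
ee_rot: [0.001, 0.995, 0.104, 0.008]
force: [-0.0, -0.6, -1.0]
grip_width: 0.2
```

Emit:
{"name": "servo_tool", "arguments": {"motion": [{"dr":[0,0,0],"delta_pos":[0,0,0.015],"hand":0},{"dr":[0,0,0],"delta_pos":[0,0,0],"hand":0}]}}

```text
time_s: 9.3
eef_pos: [653.4, 61.2, 129.6]
ee_rot: [0.001, 0.995, 0.104, 0.008]
force: [-0.4, 0.0, -1.5]
grip_width: 0.199
```

Emit:
{"name": "servo_tool", "arguments": {"motion": [{"dr":[0,0,0],"delta_pos":[0,0,0.01],"hand":0},{"dr":[0,0,0],"delta_pos":[0,0,0],"hand":0}]}}

```text
time_s: 9.55
eef_pos: [653.4, 61.2, 129.1]
ee_rot: [0.001, 0.995, 0.104, 0.008]
force: [0.4, -0.1, -0.4]
grip_width: 0.202
```

```bash
python3 st.py 9 0 25
```

```text
t 9.55 lip-F [9.7 0.2 1. ] yaw/tilt/roll [-2.000e-01  2.497e+01  1.000e-02] Floc [ 0.4 -0.1 -0.4] torque [0.02 0.04 0.  ] grip 0.202
lip in rail axes (edge): x 9.23 z -3.17
need delta (units) [-0.014  0.005  0.02 ] dr [-0.001 -0.003 -0.02 ] tcp [653.4  61.2 129.1]
```

Emit:
{"name": "servo_tool", "arguments": {"motion": [{"dr":[0,0,0],"delta_pos":[0,0,0.012],"hand":0},{"dr":[0,0,0],"delta_pos":[0,0,0],"hand":0}]}}

```text
time_s: 9.8
eef_pos: [653.4, 61.2, 128.4]
ee_rot: [0.001, 0.995, 0.104, 0.008]
force: [0.1, -0.0, -0.7]
grip_width: 0.205
```

Emit:
{"name": "servo_tool", "arguments": {"motion": [{"dr":[0,0,0],"delta_pos":[0,0,0.01],"hand":0},{"dr":[0,0,0],"delta_pos":[0,0,0],"hand":0}]}}

```text
time_s: 10.05
eef_pos: [653.5, 61.2, 127.9]
ee_rot: [0.001, 0.995, 0.104, 0.008]
force: [-0.6, 0.0, -1.2]
grip_width: 0.204
```

```bash
python3 st.py 9 0 25
```

```text
t 10.05 lip-F [ 9.8  0.2 -0.2] yaw/tilt/roll [-2.000e-01  2.497e+01  1.000e-02] Floc [-0.5  0.1 -1.2] torque [ 0.01 -0.   -0.04] grip 0.204
lip in rail axes (edge): x 8.77 z -4.27
need delta (units) [-0.015  0.005 -0.004] dr [-0.001 -0.003 -0.02 ] tcp [653.5  61.2 127.9]
```

Emit:
{"name": "servo_tool", "arguments": {"motion": [{"dr":[0,0,0],"delta_pos":[0,0,0.01],"hand":0},{"dr":[0,0,0],"delta_pos":[0,0,0],"hand":0}]}}

```text
time_s: 10.3
eef_pos: [653.5, 61.2, 127.5]
ee_rot: [0.001, 0.995, 0.104, 0.008]
force: [0.4, 0.4, -0.1]
grip_width: 0.202
```

Emit:
{"name": "servo_tool", "arguments": {"motion": [{"dr":[0,0,0],"delta_pos":[0,0,0.01],"hand":0},{"dr":[0,0,0],"delta_pos":[0,0,0],"hand":0}]}}

```text
time_s: 10.55
eef_pos: [653.6, 61.2, 127.5]
ee_rot: [0.001, 0.995, 0.104, 0.008]
force: [-0.7, 0.4, 0.5]
grip_width: 0.202
```

```bash
python3 st.py 9 0 25;python3 - <<'E'
from h import *
p,d=capture("scene"); cv2.imwrite("pics/scene4.png",cv2.resize(p[205:300,190:350,::-1],None,fx=5,fy=5,interpolation=cv2.INTER_CUBIC))
E
```

```text
t 10.55 lip-F [ 9.9  0.2 -0.5] yaw/tilt/roll [-0.19 24.94  0.  ] Floc [-0.6  0.6  0.5] torque [ 0.05  0.16 -0.01] grip 0.202
lip in rail axes (edge): x 8.71 z -4.64
need delta (units) [-0.016  0.005 -0.011] dr [ 0.    -0.006 -0.019] tcp [653.6  61.2 127.5]
```

View pics/scene4.png

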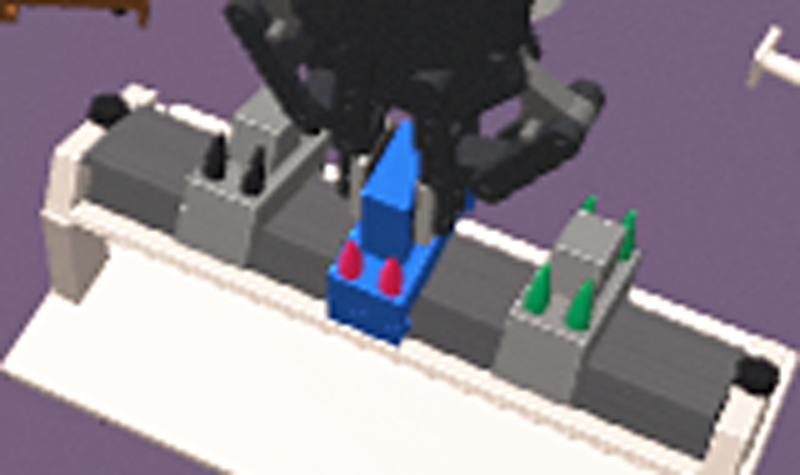

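Contact is felt: z stopped at 127.5 and the torque rose. Now I'll draw the lip back towards home.

Emit:
{"name": "servo_tool", "arguments": {"motion": [{"dr":[0,0,0],"delta_pos":[-0.03,0,0],"hand":0},{"dr":[0,0,0],"delta_pos":[-0.03,0,0.002],"hand":0},{"dr":[0,0,0],"delta_pos":[-0.03,0,0.002],"hand":0},{"dr":[0,0,0],"delta_pos":[0,0,0],"hand":0}]}}

```text
time_s: 11.1
eef_pos: [649.5, 60.3, 127.5]
ee_rot: [0.001, 0.995, 0.104, 0.009]
force: [1.5, 0.8, 0.5]
grip_width: 0.206
```

```bash
python3 st.py 1.7 0 25
```

```text
t 11.1 lip-F [ 5.7  0.1 -0.5] yaw/tilt/roll [-2.000e-01  2.481e+01 -2.000e-02] Floc [1.6 0.5 0.5] torque [-0.04 -0.13  0.  ] grip 0.206
lip in rail axes (edge): x 4.99 z -2.87
need delta (units) [-0.079  0.003 -0.013] dr [ 0.002 -0.019 -0.02 ] tcp [649.5  60.3 127.5]
```

Emit:
{"name": "servo_tool", "arguments": {"motion": [{"dr":[0,0,0],"delta_pos":[-0.02,0,0],"hand":0},{"dr":[0,0,0],"delta_pos":[0,0,0],"hand":0}]}}

```text
time_s: 11.35
eef_pos: [648.4, 60.0, 127.4]
ee_rot: [0.001, 0.995, 0.104, 0.009]
force: [-0.4, 0.3, 0.3]
grip_width: 0.204
```

```bash
python3 st.py 1.7 0 25
```

```text
t 11.35 lip-F [ 4.7  0.  -0.5] yaw/tilt/roll [-2.000e-01  2.481e+01 -2.000e-02] Floc [-0.3  0.4  0.3] torque [-0.01 -0.15 -0.01] grip 0.204
lip in rail axes (edge): x 4.0 z -2.44
need delta (units) [-0.057  0.002 -0.013] dr [ 0.003 -0.019 -0.02 ] tcp [648.4  60.  127.4]
```

Emit:
{"name": "servo_tool", "arguments": {"motion": [{"dr":[0,0,0],"delta_pos":[-0.02,0,0],"hand":0},{"dr":[0,0,0],"delta_pos":[0,0,0],"hand":0}]}}

```text
time_s: 11.6
eef_pos: [647.4, 59.8, 127.4]
ee_rot: [0.001, 0.995, 0.104, 0.009]
force: [-0.1, -0.0, 0.5]
grip_width: 0.205
```

```bash
python3 st.py 1.7 0 25
```

```text
t 11.6 lip-F [ 3.6  0.  -0.5] yaw/tilt/roll [-2.000e-01  2.481e+01 -2.000e-02] Floc [-0.1  0.   0.5] torque [ 0.08 -0.11  0.02] grip 0.205
lip in rail axes (edge): x 3.06 z -2.02
need delta (units) [-0.036  0.002 -0.013] dr [ 0.003 -0.019 -0.02 ] tcp [647.4  59.8 127.4]
```

Emit:
{"name": "servo_tool", "arguments": {"motion": [{"dr":[0,0,0],"delta_pos":[-0.02,0,0],"hand":0},{"dr":[0,0,0],"delta_pos":[0,0,0],"hand":0}]}}

```text
time_s: 11.85
eef_pos: [646.4, 59.6, 127.4]
ee_rot: [0.001, 0.995, 0.104, 0.009]
force: [0.1, 0.6, -0.3]
grip_width: 0.207
```

Emit:
{"name": "servo_tool", "arguments": {"motion": [{"dr":[0,0,0],"delta_pos":[-0.014,0,0],"hand":0},{"dr":[0,0,0],"delta_pos":[0,0,0],"hand":0}]}}

```text
time_s: 12.1
eef_pos: [645.7, 59.4, 127.4]
ee_rot: [0.001, 0.995, 0.104, 0.009]
force: [-0.1, -0.5, 0.2]
grip_width: 0.206
```

```bash
python3 st.py 1.7 0 25
```

```text
t 12.1 lip-F [ 1.8 -0.  -0.5] yaw/tilt/roll [-2.00e-01  2.48e+01 -2.00e-02] Floc [-0.2 -0.5  0.2] torque [ 0.05 -0.17 -0.02] grip 0.206
lip in rail axes (edge): x 1.43 z -1.27
need delta (units) [-0.001  0.001 -0.013] dr [ 0.003 -0.02  -0.02 ] tcp [645.7  59.4 127.4]
```

Emit:
{"name": "servo_tool", "arguments": {"motion": [{"dr":[0,0,0],"delta_pos":[-0.012,0,0],"hand":0},{"dr":[0,0,0],"delta_pos":[0,0,0],"hand":0}]}}

```text
time_s: 12.35
eef_pos: [645.1, 59.3, 127.4]
ee_rot: [0.001, 0.995, 0.104, 0.009]
force: [0.9, -1.2, 0.4]
grip_width: 0.204
```

Emit:
{"name": "servo_tool", "arguments": {"motion": [{"dr":[0,0,0],"delta_pos":[-0.012,0,0],"hand":0},{"dr":[0,0,0],"delta_pos":[0,0,0],"hand":0}]}}

```text
time_s: 12.6
eef_pos: [644.4, 59.2, 127.4]
ee_rot: [0.001, 0.995, 0.104, 0.009]
force: [0.4, 0.1, 0.2]
grip_width: 0.206
```

```bash
python3 st.py 1.7 0 25
```

```text
t 12.6 lip-F [ 0.6 -0.  -0.5] yaw/tilt/roll [-2.00e-01  2.48e+01 -2.00e-02] Floc [ 0.4 -0.   0.2] torque [ 0.03 -0.15 -0.02] grip 0.206
lip in rail axes (edge): x 0.31 z -0.74
need delta (units) [ 0.024  0.002 -0.012] dr [ 0.003 -0.02  -0.02 ] tcp [644.4  59.2 127.4]
```

Emit:
{"name": "servo_tool", "arguments": {"motion": [{"dr":[0,0,0],"delta_pos":[-0.012,0,0],"hand":0},{"dr":[0,0,0],"delta_pos":[0,0,0],"hand":0}]}}

```text
time_s: 12.85
eef_pos: [644.1, 59.1, 127.4]
ee_rot: [0.001, 0.995, 0.104, 0.01]
force: [1.8, 0.3, -0.0]
grip_width: 0.203
```

Emit:
{"name": "servo_tool", "arguments": {"motion": [{"dr":[0,0,0],"delta_pos":[-0.012,0,0],"hand":0},{"dr":[0,0,0],"delta_pos":[0,0,0],"hand":0}]}}

```text
time_s: 13.1
eef_pos: [643.9, 59.1, 127.3]
ee_rot: [0.001, 0.995, 0.104, 0.01]
force: [3.1, 0.5, -0.4]
grip_width: 0.206
```

```bash
python3 st.py 1.7 0 25; python3 - <<'E'
from h import *
p,d=capture("scene"); cv2.imwrite("pics/scene5.png",cv2.resize(p[205:300,190:350,::-1],None,fx=5,fy=5,interpolation=cv2.INTER_CUBIC))
E
```

```text
t 13.1 lip-F [ 0.1 -0.  -0.6] yaw/tilt/roll [-0.21 24.67 -0.03] Floc [ 3.1 -0.1 -0.4] torque [ 0.01 -0.58  0.03] grip 0.206
lip in rail axes (edge): x -0.13 z -0.6
need delta (units) [ 0.035  0.002 -0.014] dr [ 0.003 -0.033 -0.021] tcp [643.9  59.1 127.3]
```

View pics/scene5.png

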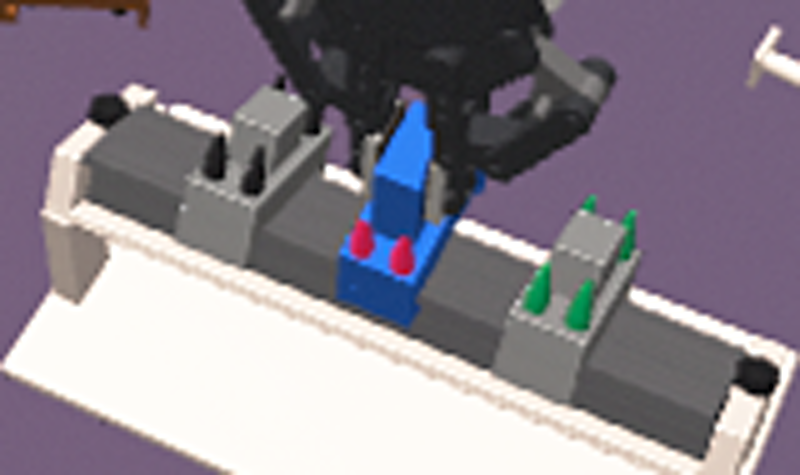

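The wall contact reads 3.1 N with the holder still tilted 24.7°, so the lip is hooked. I'll correct the edge estimate and tilt down about the edge.

```bash
sed -i 's/^F=.*/F=np.array([665.4,-74.0,100.3]); yaw=11.84/' st.py; cat > tl.py <<'E'
import sys
from st import *
th=float(sys.argv[1]); a=np.radians(th); b=np.radians(25-th); r=4*np.sin(a)
run(r*np.cos(b),r*np.sin(b),th)
E
python3 tl.py 20.7
```

```text
t 13.15 lip-F [ 1.7 -0.  -0. ] yaw/tilt/roll [-0.2  24.67 -0.03] Floc [ 3.4  1.  -1.3] torque [ 0.01 -0.73  0.02] grip 0.206
lip in rail axes (edge): x 1.55 z -0.76
need delta (units) [-0.043  0.002  0.032] dr [ 0.002  0.397 -0.018] tcp [643.9  59.1 127.4]
```

Emit:
{"name": "servo_tool", "arguments": {"motion": [{"dr":[0,0.2,-0.01],"delta_pos":[-0.02,0,0.016],"hand":0},{"dr":[0,0.2,0],"delta_pos":[-0.02,0,0.016],"hand":0},{"dr":[0,0,0],"delta_pos":[0,0,0],"hand":0}]}}

```text
time_s: 13.52
eef_pos: [641.9, 58.6, 125.7]
ee_rot: [-0.002, 0.993, 0.105, 0.046]
force: [3.6, 0.2, -2.5]
grip_width: 0.204
```

```bash
python3 tl.py 17
```

```text
t 13.53 lip-F [ 1.5 -0.   0.1] yaw/tilt/roll [-8.000e-02  2.061e+01 -2.000e-02] Floc [ 3.5 -0.5 -2.5] torque [ 0.   -0.75  0.07] grip 0.204
lip in rail axes (edge): x 1.38 z -0.53
need delta (units) [-0.04  0.    0.03] dr [ 0.001  0.361 -0.007] tcp [641.9  58.6 125.7]
```

Emit:
{"name": "servo_tool", "arguments": {"motion": [{"dr":[0,0.18,0],"delta_pos":[-0.02,0,0.022],"hand":0},{"dr":[0,0.18,0],"delta_pos":[-0.02,0,0.018],"hand":0},{"dr":[0,0,0],"delta_pos":[0,0,0],"hand":0}]}}

```text
time_s: 13.9
eef_pos: [640.3, 58.2, 124.1]
ee_rot: [-0.006, 0.992, 0.105, 0.077]
force: [3.1, 1.8, -3.1]
grip_width: 0.203
```

```bash
python3 tl.py 13
```

```text
t 13.9 lip-F [ 1.4 -0.   0.3] yaw/tilt/roll [-5.000e-02  1.705e+01 -1.000e-02] Floc [ 3.4  1.1 -3.1] torque [-0.03 -0.51  0.02] grip 0.203
lip in rail axes (edge): x 1.34 z -0.33
need delta (units) [-0.047 -0.001  0.036] dr [-0.     0.405 -0.004] tcp [640.3  58.2 124.1]
```

Emit:
{"name": "servo_tool", "arguments": {"motion": [{"dr":[0,0.2,0],"delta_pos":[-0.02,0,0.028],"hand":0},{"dr":[0,0.2,0],"delta_pos":[-0.02,0,0.026],"hand":0},{"dr":[0,0,0],"delta_pos":[0,0,0],"hand":0}]}}

```text
time_s: 14.28
eef_pos: [638.7, 57.8, 122.3]
ee_rot: [-0.009, 0.988, 0.105, 0.11]
force: [1.8, -0.1, -0.1]
grip_width: 0.203
```

```bash
python3 tl.py 10
```

```text
t 14.28 lip-F [ 1.2 -0.1  0.4] yaw/tilt/roll [1.00e-02 1.32e+01 0.00e+00] Floc [ 1.8 -0.5 -0.1] torque [ 0.02 -0.12  0.01] grip 0.203
lip in rail axes (edge): x 1.28 z -0.2
need delta (units) [-0.042 -0.002  0.029] dr [-0.002  0.32   0.002] tcp [638.7  57.8 122.3]
```

Emit:
{"name": "servo_tool", "arguments": {"motion": [{"dr":[0,0.16,0],"delta_pos":[-0.023,0,0.018],"hand":0},{"dr":[0,0.16,0],"delta_pos":[-0.023,0,0.016],"hand":0},{"dr":[0,0,0],"delta_pos":[0,0,0],"hand":0}]}}

```text
time_s: 14.65
eef_pos: [637.5, 57.4, 120.7]
ee_rot: [-0.012, 0.985, 0.105, 0.136]
force: [-0.2, -0.7, 2.1]
grip_width: 0.202
```

```bash
python3 tl.py 8
```

```text
t 14.65 lip-F [ 1.1 -0.2  0.3] yaw/tilt/roll [ 0.06 10.15  0.02] Floc [-0.3 -0.6  2.1] torque [-0.    0.06 -0.  ] grip 0.202
lip in rail axes (edge): x 1.12 z -0.15
need delta (units) [-0.032 -0.004  0.019] dr [-0.004  0.215  0.007] tcp [637.5  57.4 120.7]
```

Emit:
{"name": "servo_tool", "arguments": {"motion": [{"dr":[0,0,0],"delta_pos":[-0.015,0,0],"hand":0},{"dr":[0,0.12,0],"delta_pos":[-0.02,0,0.01],"hand":0},{"dr":[0,0,0],"delta_pos":[0,0,0],"hand":0}]}}

```text
time_s: 15.02
eef_pos: [636.8, 57.2, 120.0]
ee_rot: [-0.013, 0.983, 0.105, 0.147]
force: [2.3, 0.2, 1.7]
grip_width: 0.204
```

```bash
python3 tl.py 8
```

```text
t 15.03 lip-F [ 0.8 -0.2  0.3] yaw/tilt/roll [0.08 8.88 0.01] Floc [ 2.3 -0.3  1.7] torque [ 0.03 -0.23  0.03] grip 0.204
lip in rail axes (edge): x 0.9 z -0.07
need delta (units) [-0.015 -0.005  0.009] dr [-0.004  0.088  0.008] tcp [636.8  57.2 120. ]
```

Emit:
{"name": "servo_tool", "arguments": {"motion": [{"dr":[0,0.15,0],"delta_pos":[-0.022,0,0.014],"hand":0},{"dr":[0,0.15,0],"delta_pos":[-0.022,0,0.014],"hand":0},{"dr":[0,0,0],"delta_pos":[0,0,0],"hand":0}]}}

```text
time_s: 15.4
eef_pos: [635.6, 57.0, 118.2]
ee_rot: [-0.016, 0.979, 0.104, 0.174]
force: [3.7, 1.1, -0.3]
grip_width: 0.202
```

```bash
python3 tl.py 4
```

```text
t 15.4 lip-F [ 0.6 -0.2  0.3] yaw/tilt/roll [0.08 5.77 0.02] Floc [ 3.9  0.3 -0.3] torque [ 0.08 -0.58  0.06] grip 0.202
lip in rail axes (edge): x 0.64 z 0.05
need delta (units) [-0.024 -0.005  0.017] dr [-0.006  0.177  0.008] tcp [635.6  57.  118.2]
```

Emit:
{"name": "servo_tool", "arguments": {"motion": [{"dr":[0,0.12,0],"delta_pos":[-0.016,0,0.014],"hand":0},{"dr":[0,0.12,0],"delta_pos":[-0.016,0,0.014],"hand":0},{"dr":[0,0,0],"delta_pos":[0,0,0],"hand":0}]}}

```text
time_s: 15.78
eef_pos: [634.7, 56.8, 116.8]
ee_rot: [-0.018, 0.975, 0.104, 0.195]
force: [3.0, 1.0, 0.4]
grip_width: 0.206
```

```bash
python3 tl.py 2
```

```text
t 15.78 lip-F [ 0.4 -0.2  0.3] yaw/tilt/roll [0.1  3.22 0.02] Floc [3.1 0.4 0.4] torque [ 0.09 -0.47  0.01] grip 0.206
lip in rail axes (edge): x 0.53 z 0.08
need delta (units) [-0.019 -0.006  0.012] dr [-0.007  0.122  0.009] tcp [634.7  56.8 116.8]
```

Emit:
{"name": "servo_tool", "arguments": {"motion": [{"dr":[0,0.12,0],"delta_pos":[-0.016,0,0.016],"hand":0},{"dr":[0,0.12,0],"delta_pos":[-0.012,0,0.018],"hand":0},{"dr":[0,0,0],"delta_pos":[0,0,0],"hand":0}]}}

```text
time_s: 16.15
eef_pos: [633.9, 56.6, 115.3]
ee_rot: [-0.021, 0.97, 0.104, 0.217]
force: [2.9, 1.5, 1.2]
grip_width: 0.202
```

```bash
python3 tl.py 0
```

```text
t 16.15 lip-F [ 0.3 -0.2  0.3] yaw/tilt/roll [0.13 0.64 0.02] Floc [3.2 0.9 1.2] torque [ 0.2  -0.5   0.05] grip 0.202
lip in rail axes (edge): x 0.43 z 0.16
need delta (units) [-0.015 -0.006  0.009] dr [-0.007  0.064  0.012] tcp [633.9  56.6 115.3]
```

Emit:
{"name": "servo_tool", "arguments": {"motion": [{"dr":[0,0.06,0],"delta_pos":[-0.01,0,0.016],"hand":0},{"dr":[0,0.04,0],"delta_pos":[0,0,0.016],"hand":0},{"dr":[0,0,0],"delta_pos":[0,0,0],"hand":0}]}}

```text
time_s: 16.52
eef_pos: [633.6, 56.5, 115.2]
ee_rot: [-0.021, 0.968, 0.104, 0.227]
force: [0.9, 1.0, 2.3]
grip_width: 0.198
```

```bash
python3 tl.py 0;  python3 - <<'E'
from h import *
p,d=capture("scene"); cv2.imwrite("pics/scene6.png",cv2.resize(p[205:300,190:350,::-1],None,fx=5,fy=5,interpolation=cv2.INTER_CUBIC))
p,d=capture("wrist"); cv2.imwrite("pics/wrist6.png",p[...,::-1])
E
```

```text
t 16.52 lip-F [ 0.3 -0.2  0.8] yaw/tilt/roll [ 0.21 -0.45  0.  ] Floc [1.1 0.7 2.3] torque [ 0.05 -0.03 -0.01] grip 0.198
lip in rail axes (edge): x 0.59 z 0.65
need delta (units) [-0.008 -0.006  0.009] dr [-0.009 -0.045  0.018] tcp [633.6  56.5 115.2]
```

View pics/scene6.png

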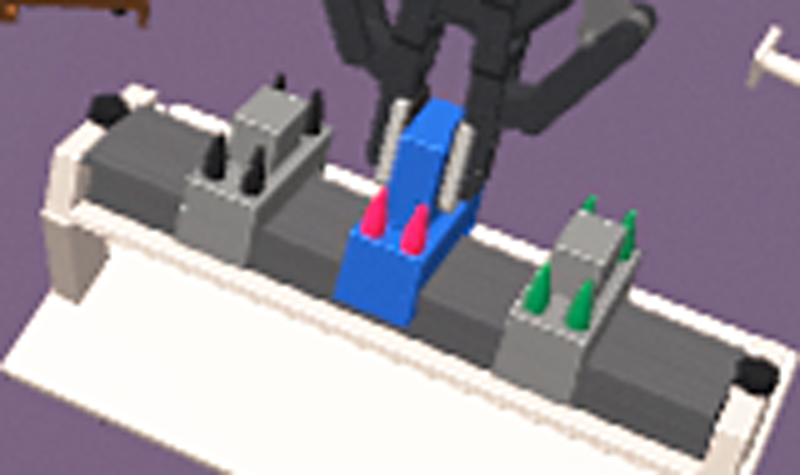

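View pics/wrist6.png

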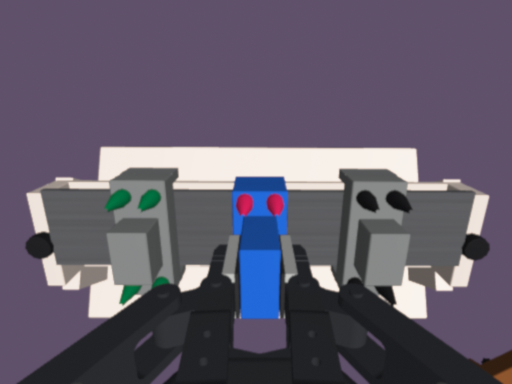

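```bash
cat > meas.py <<'E'
from h import *
from scipy.spatial.transform import Rotation as Rn
def meas(n):
    p,d=capture(n);P=cloud(n,d)
    W=Rn.from_euler('z',np.radians(11.84)).as_matrix(); a=np.radians(25)
    S=np.array([[np.cos(a),0,-np.sin(a)],[0,1,0],[np.sin(a),0,np.cos(a)]])  # cols: ex, ey, ez in local
    C=(P@W-np.array([665.4,-74,100.3]))@S   # rail axes rel. front edge
    reg=(d>0)&(abs(C[...,1])<120)&(C[...,0]>-60)&(C[...,0]<20)
    g=(p.max(-1)<120)&(p.max(-1).astype(int)-p.min(-1)<14)
    def fit(m,t):
        q=C[m]; 
        for _ in range(4):
            A=np.c_[q[:,0]+25,q[:,1],np.ones(len(q))];co=np.linalg.lstsq(A,q[:,2],rcond=None)[0];r=q[:,2]-A@co;q=q[abs(r)<t]
        print(n,len(q),"slopes deg",np.degrees(np.arctan(co[:2])).round(2),"z@mid",co[2].round(2),"ext",np.percentile(q,[1,99],axis=0).round(1).tolist())
    fit(reg&g&(abs(C[...,2])<4),1.2)
    b=blue(p)&(d>0)
    fit(b&(C[...,2]>14)&(C[...,2]<24)&(abs(C[...,1])<20),1.2)
    fit(b&(C[...,2]>50)&(C[...,2]<62),1.2)
if __name__=="__main__":
    import sys
    for n in sys.argv[1:]: meas(n)
E
python3 meas.py wrist scene
```

```text
wrist 13344 slopes deg [0.01 0.05] z@mid -0.18 ext [[-48.8, -118.8, -1.3], [0.5, 118.9, 0.9]]
wrist 856 slopes deg [-1.13 -0.22] z@mid 18.44 ext [[-17.9, -15.0, 16.8], [6.3, 14.0, 19.1]]
wrist 2548 slopes deg [-0.12 -0.43] z@mid 55.86 ext [[-42.2, -9.2, 54.8], [-7.5, 8.0, 56.8]]
scene 844 slopes deg [-0.16  0.01] z@mid -0.22 ext [[-48.1, -118.4, -1.4], [0.4, 118.6, 0.9]]
scene 45 slopes deg [-0.76 -1.54] z@mid 17.9 ext [[-37.8, -13.3, 16.3], [6.7, 14.1, 18.6]]
scene 58 slopes deg [-2.22  1.2 ] z@mid 55.61 ext [[-41.7, -9.2, 53.9], [-7.6, 7.3, 56.8]]
```

Emit:
{"name": "servo_tool", "arguments": {"motion": [{"dr":[0,0,0],"delta_pos":[0,0,0.02],"hand":0},{"dr":[0,0,0],"delta_pos":[0,0,0.02],"hand":0},{"dr":[0,0,0],"delta_pos":[0,0,0.02],"hand":0},{"dr":[0,0,0],"delta_pos":[0,0,0],"hand":0}]}}

```text
time_s: 17.23
eef_pos: [633.7, 56.5, 115.2]
ee_rot: [-0.022, 0.968, 0.105, 0.226]
force: [1.3, 0.7, 0.7]
grip_width: 0.202
```

```bash
python3 tl.py 0
```

```text
t 17.23 lip-F [ 0.3 -0.1  0.8] yaw/tilt/roll [ 0.32 -0.4  -0.  ] Floc [1.4 0.4 0.7] torque [ 0.12 -0.02  0.02] grip 0.202
lip in rail axes (edge): x 0.62 z 0.63
need delta (units) [-0.009 -0.006  0.009] dr [-0.014 -0.04   0.028] tcp [633.7  56.5 115.2]
```

Now a gentle tug test, lifting the foot about 1.5°, to see whether the clip holds.

Emit:
{"name": "servo_tool", "arguments": {"motion": [{"dr":[0,-0.08,0],"delta_pos":[0.008,0,-0.008],"hand":0},{"dr":[0,-0.08,0],"delta_pos":[0.008,0,-0.008],"hand":0}]}}

```text
time_s: 17.48
eef_pos: [634.0, 56.6, 115.6]
ee_rot: [-0.02, 0.971, 0.105, 0.212]
force: [4.1, 1.3, -1.2]
grip_width: 0.208
```

```bash
python3 tl.py 0; python3 meas.py wrist
```

```text
t 17.48 lip-F [ 0.2 -0.1  0.2] yaw/tilt/roll [0.28 1.3  0.01] Floc [ 4.3  0.5 -1.2] torque [ 0.15 -0.7  -0.  ] grip 0.208
lip in rail axes (edge): x 0.3 z 0.12
need delta (units) [-0.018 -0.006  0.014] dr [-0.013  0.13   0.025] tcp [634.   56.6 115.6]
wrist 13344 slopes deg [0.02 0.05] z@mid -0.14 ext [[-48.9, -118.7, -1.2], [6.7, 118.7, 1.0]]
wrist 886 slopes deg [-2.21 -0.35] z@mid 18.72 ext [[-17.8, -15.0, 16.5], [6.7, 14.1, 19.1]]
wrist 2536 slopes deg [-1.41 -0.19] z@mid 56.25 ext [[-40.8, -9.2, 54.9], [-6.1, 8.0, 57.4]]
```

The 1.3° of lift is within the clip's geometric play of about 2.3°. A flush back means the nose is behind the edge. I'll press it flush again and release.

Emit:
{"name": "servo_tool", "arguments": {"motion": [{"dr":[0,0.08,0],"delta_pos":[-0.012,0,0.018],"hand":0},{"dr":[0,0.08,0],"delta_pos":[-0.012,0,0.018],"hand":0},{"dr":[0,0,0],"delta_pos":[-0.005,0,0.02],"hand":0},{"dr":[0,0,0],"delta_pos":[0,0,0.03],"hand":0}]}}

```text
time_s: 18.02
eef_pos: [634.1, 56.5, 115.0]
ee_rot: [-0.022, 0.968, 0.106, 0.226]
force: [-19.4, -5.1, 24.6]
grip_width: 0.203
```

```bash
python3 tl.py 0; python3 meas.py wrist
```

```text
t 18.02 lip-F [ 0.7 -0.1  0.7] yaw/tilt/roll [ 0.43 -0.41 -0.03] Floc [-20.   -1.   24.6] torque [ 0.12  1.9  -0.14] grip 0.203
lip in rail axes (edge): x 0.92 z 0.34
need delta (units) [-0.015 -0.007  0.003] dr [-0.015 -0.041  0.039] tcp [634.1  56.5 115. ]
wrist 13427 slopes deg [-0.01  0.05] z@mid -0.14 ext [[-48.8, -118.9, -1.2], [0.5, 118.8, 1.0]]
wrist 851 slopes deg [-1.2   0.08] z@mid 18.3 ext [[-17.7, -15.0, 16.6], [6.2, 13.9, 19.0]]
wrist 2579 slopes deg [-0.46 -0.02] z@mid 55.76 ext [[-42.4, -9.3, 54.7], [-7.3, 8.0, 56.8]]
```

Emit:
{"name": "servo_tool", "arguments": {"motion": [{"dr":[0,0,0],"delta_pos":[0,0,-0.005],"hand":0},{"dr":[0,0,0],"delta_pos":[0,0,0],"hand":0}]}}

```text
time_s: 18.32
eef_pos: [633.5, 56.5, 115.3]
ee_rot: [-0.022, 0.968, 0.106, 0.226]
force: [1.8, 0.9, 1.1]
grip_width: 0.203
```

```bash
python3 tl.py 0
```

```text
t 18.32 lip-F [ 0.1 -0.   0.9] yaw/tilt/roll [ 0.45 -0.4  -0.03] Floc [2.  0.5 1.1] torque [ 0.08 -0.28  0.  ] grip 0.203
lip in rail axes (edge): x 0.53 z 0.77
need delta (units) [-0.007 -0.006  0.012] dr [-0.017 -0.04   0.041] tcp [633.5  56.5 115.3]
```

Emit:
{"name": "servo_tool", "arguments": {"motion": [{"dr":[0,0,0],"delta_pos":[0,0,0],"hand":0.3},{"dr":[0,0,0],"delta_pos":[0,0,0],"hand":0.42},{"dr":[0,0,0],"delta_pos":[0,0,0],"hand":0.45},{"dr":[0,0,0],"delta_pos":[0,0,0],"hand":0.45}]}}

```text
time_s: 18.82
eef_pos: [632.5, 56.6, 113.6]
ee_rot: [-0.022, 0.968, 0.106, 0.224]
force: [-0.4, -0.6, 0.1]
grip_width: 0.448
```

```bash
python3 tl.py 0; python3 meas.py wrist;python3 - <<'E'
from h import *
p,d=capture("wrist"); cv2.imwrite("pics/wrist7.png",p[...,::-1])
E
```

```text
t 18.82 lip-F [-0.9  0.4 -0.8] yaw/tilt/roll [ 0.46 -0.2   0.03] Floc [-0.5 -0.5  0.1] torque [-0.04  0.2  -0.02] grip 0.448
lip in rail axes (edge): x -1.12 z -0.38
need delta (units) [ 0.024  0.002 -0.009] dr [-0.024 -0.02   0.041] tcp [632.5  56.6 113.6]
wrist 13073 slopes deg [0.04 0.05] z@mid -0.15 ext [[-48.5, -118.9, -1.3], [0.7, 118.9, 1.0]]
wrist 1544 slopes deg [0.45 0.13] z@mid 18.06 ext [[-61.0, -15.2, 17.1], [6.1, 13.9, 19.3]]
wrist 2525 slopes deg [-0.04  0.08] z@mid 55.98 ext [[-42.5, -9.4, 54.9], [-7.8, 7.9, 57.0]]
```

View pics/wrist7.png

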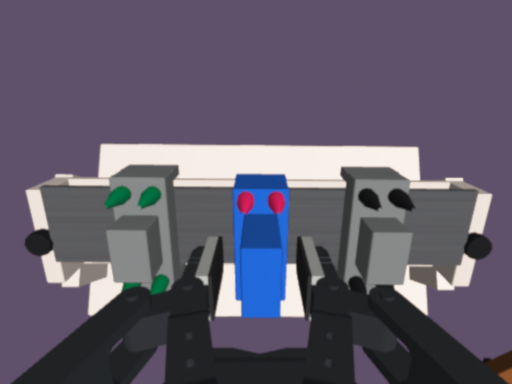

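The released holder sits flush, with its fin top 56.1 mm off the rail and tilt near 0. I'll back straight out.

Emit:
{"name": "servo_tool", "arguments": {"motion": [{"dr":[0,0,0],"delta_pos":[0,0,-0.2],"hand":0.45},{"dr":[0,0,0],"delta_pos":[0,0,-0.5],"hand":0.45},{"dr":[0,0,0],"delta_pos":[0,0,-0.7],"hand":0.45},{"dr":[0,0,0],"delta_pos":[0,0,-0.7],"hand":0.45},{"dr":[0,0,0],"delta_pos":[0,0,-0.6],"hand":0.45},{"dr":[0,0,0],"delta_pos":[0,0,0],"hand":0.45}]}}

```text
time_s: 19.68
eef_pos: [571.7, 43.9, 241.6]
ee_rot: [-0.021, 0.968, 0.106, 0.225]
force: [-1.0, -0.3, 0.3]
grip_width: 0.449
```

```bash
python3 meas.py wrist scene;python3 - <<'E'
from h import *
p,d=capture("wrist"); cv2.imwrite("pics/wrist8.png",p[...,::-1])
p,d=capture("scene"); cv2.imwrite("pics/scene8.png",p[...,::-1])
E
```

```text
wrist 5277 slopes deg [0.   0.09] z@mid -1.53 ext [[-49.5, -118.5, -2.6], [-1.9, 118.6, -0.3]]
wrist 635 slopes deg [0.66 0.21] z@mid 16.74 ext [[-63.6, -14.8, 15.4], [5.0, 14.1, 18.1]]
wrist 723 slopes deg [0.02 0.56] z@mid 54.64 ext [[-43.7, -9.5, 53.5], [-8.9, 8.1, 55.6]]
scene 879 slopes deg [-0.2   0.02] z@mid -0.27 ext [[-47.9, -119.2, -1.4], [0.6, 118.6, 0.8]]
scene 61 slopes deg [-0.07  0.38] z@mid 17.91 ext [[-60.8, -13.1, 16.9], [6.2, 13.8, 18.8]]
scene 60 slopes deg [-1.83 -2.87] z@mid 55.66 ext [[-42.5, -8.4, 54.2], [-7.8, 7.4, 57.2]]
```

View pics/wrist8.png

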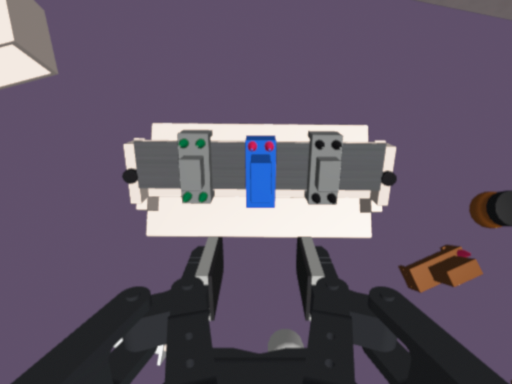

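View pics/scene8.png

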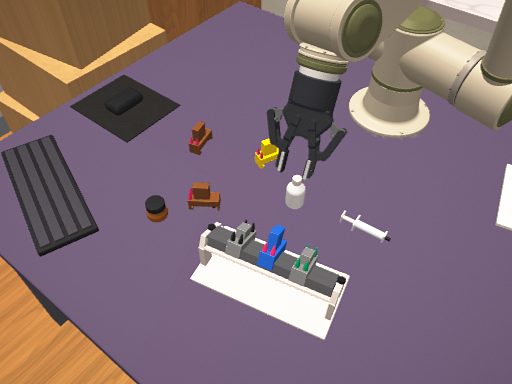

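```bash
python3 -c "
from rig import *
print(ticket.finish_job())"
```

```text
the job is handed in; nothing more can be done
None
```

The blue tip holder is clipped onto the rail in the middle of the gap, released, and handed in at about 20 s of the 54 s allowed. No verdict was reported.

**How it went:** I gripped the fin and lowered the level holder until its back touched the rail's upper edge. I then drew it back until the lip wall met the edge at 3.1 N, with the holder still tilted 24.7°. From there I tilted it down about the edge in small steps with readings of 2–5 N, pressed it flush and let go.

**Last checks:**

| Check | Measured | Expected |
|---|---|---|
| Fin top off the rail face (wrist camera) | 56.2 mm | 56 mm |
| Base block top off the rail face (wrist camera) | 18.3 mm | 18 mm |
| Tilt (wrist camera, fin top and block top) | 0.0° and 0.7° | 0° |
| Offset from the gap's middle | under 1 mm | 0 mm |

The bottle, jar and syringe look unmoved in the last picture.

**Less certain:**
- **Clip:** I could not see the clip itself or read its joint. That it snapped is inferred from the back being flush and the lip fully home. A tug test that lifted the foot about 1.7° proved nothing, because the clip has about 2.3° of play.
- **Press force:** My last press at flush briefly read about 32 N at the wrist. That is harder than I intended, though under the 40 N limit and with no tilt.
- **Fin-top fit:** The scene camera's fit of the fin top showed 2–3° of slope from only 60 noisy points. Its block-top fit and the wrist camera both showed it flat.

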